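# Set the bench press: close on the blank, back off two turns, hold

### The job

Take the upright handle of the press's handwheel and wind it clockwise (seen from above) until the platen comes to a firm stop on the wooden blank under it, then back the wheel off exactly two full turns and finish still gripping the handle, so that the wheel stays there. Leave the blank where it lies under the press and do not disturb anything else on the bench.

Things in the scene. Friction and masses are not known exactly. Their poses are not given: they have to be found in the camera images.
- press: Steel screw press standing fixed on the bench: two uprights (each 34 x 24 mm, centred 125 mm either side along its y axis, on feet 90 x 50 mm) and a cross beam along y whose top is 130 mm above the bench. A horizontal dark steel handwheel with an upright screw lies on top of the beam. Origin on the bench, straight below the wheel's vertical axis; x, y as above, z up.
- wheel_centre (a point): Centre of the top of the wheel's hub (36 mm across), on the vertical wheel axis, 162 mm above the bench. The rim is 120 mm in diameter to the middle of its 12 mm thick bar, its top 156 mm above the bench. The 16 mm screw rises through the hub with the platen, its end between 135 and 185 mm above the bench.
- wheel (a joint): Turning angle of the handwheel, rad, not limited to one turn; grows counterclockwise seen from above (which raises the platen 12 mm a turn), falls clockwise (lowers the platen). At 0 the handle lies on the press's -x side and the platen face is 49 mm above the bench. The reading at which the platen meets the blank depends on the blank. Turning needs about 1 N at the handle and the wheel stays where it is left; when the platen meets the blank it stops hard.
- handle: Round wooden crank handle standing upright on the wheel's rim, 24 mm in diameter, 55 mm tall, its axis 60 mm from the wheel axis. It spins freely on its own pin, so a gripper can keep its own yaw while leading it round the circle. Origin at its lower end, 160 mm above the bench; its top is 215 mm above the bench.
- handle_mid (a point): Point on the handle's axis at a good height to grip, 195 mm above the bench; it circles the wheel axis at 60 mm.
- platen: Square steel pressing plate, 70 x 70 x 12 mm, under the beam; moves straight up and down as the wheel turns. Origin at the centre of its underside, its pressing face.
- blank_a: One of three plain wooden blanks, 80 x 80 mm, lying flat on the bench. One of the three, not always the same, lies centred under the press; the other two lie elsewhere. Their thicknesses differ, between 25 and 40 mm, and are not told: feel for the stop. Origin at the centre of its underside.
- blank_b: One of three plain wooden blanks, 80 x 80 mm, lying flat on the bench. One of the three, not always the same, lies centred under the press; the other two lie elsewhere. Their thicknesses differ, between 25 and 40 mm, and are not told: feel for the stop. Origin at the centre of its underside.
- blank_c: One of three plain wooden blanks, 80 x 80 mm, lying flat on the bench. One of the three, not always the same, lies centred under the press; the other two lie elsewhere. Their thicknesses differ, between 25 and 40 mm, and are not told: feel for the stop. Origin at the centre of its underside.
- hammer: Bystander: hammer lying on the bench on the robot's side of the press; origin at the middle of its underside.
- screwdriver: Bystander: screwdriver lying beyond the press.
- glue: Bystander: closed white glue bottle, 56 mm across, 140 mm tall, standing beyond the press to the right.
- offcut: Bystander: wooden offcut 240 x 50 x 30 mm lying to the left.
- pot: Bystander: steel cup, 80 mm across, 100 mm tall, beyond the press to the left.
- file: Bystander: file with a wooden handle, 260 mm long, lying to the right.

How it is judged:
On the way:
1. the platen is wound down firmly onto the blank in the press (((horizontal distance between blank_a and press below 0.02 m and contact force between platen and blank_a above 30 N) or (horizontal distance between blank_b and press below 0.02 m and contact force between platen and blank_b above 30 N) or (horizontal distance between blank_c and press below 0.02 m and contact force between platen and blank_c above 30 N))), for 0.2 s.
At the end, for the whole second after the job is handed in: The wheel stands two full turns (within 20 degrees) open from where the platen meets the blank, and is still; the blank lies under the press within 20 mm of the screw's axis, clear of the platen; the fingers still grip the handle with more than 2 N (((horizontal distance between blank_a and press below 0.02 m and value of joint wheel between 0.174 and 0.874 rad and contact force between platen and blank_a below 0.5 N) or (horizontal distance between blank_b and press below 0.02 m and value of joint wheel between 3.315 and 4.015 rad and contact force between platen and blank_b below 0.5 N) or (horizontal distance between blank_c and press below 0.02 m and value of joint wheel between 6.457 and 7.157 rad and contact force between platen and blank_c below 0.5 N)) and velocity of joint wheel between -0.05 and 0.05 rad/s and contact force between the fingers and handle above 2 N); the arm keeps its last pose, push and grip.
It fails at once if a blank is shifted by more than 15 mm (distance of any of blank_a, blank_b, blank_c from where it was at the start of the episode above 0.015 m).
It fails at once if a bystander is shifted by more than 20 mm (distance of any of hammer, screwdriver, glue, offcut, pot, file from where it was at the start of the episode above 0.02 m).
It also fails if it takes over 69 s, if anything falls off the work surface, if the arm or the gripper's body presses on something with over 40 N, if the wrist force passes 120 N, or if a joint passes its speed limit or range.

### The arm

A 6-joint arm with a two-finger parallel gripper is mounted at the origin on the work surface. World frame = base frame: x ahead of the robot, y to its left, z up, the work surface at z = 0. Lengths are in m, angles in rad, forces in N, time in s.
With the tool pointing down it reaches from about 0.25 to 0.775 m from the base axis. Payload 4 kg.
Tool frame: the origin (TCP) lies between the finger pads; the fingertips stand 14 mm ahead of it and the grasp point (between the pads) lies 5 mm behind it (tip_reach is the distance from the TCP to the fingertips, in m); z points along the fingers, y is the line along which they close (so a half turn about z gives the same grasp; the last joint's range is limited). The gripper opens to 94 mm and grips with 3 to 60 N. Pads are 16 mm wide; open, the fingers measure 119 mm over their backs; the gripper's body (75 mm by 177 mm) begins 78 mm behind the grasp point.
Start: joints at [-1.255, 0.087, 1.371, -0, 1.684, -0.103], TCP at [0.224, -0.502, 0.22] pointing down, gripper open.
Joint ranges: [-3.1, 3.1], [-0.76, 2.03], [0.27, 2.55], [-1.08, 4.22], [0.17, 2.65], [-2.57, 2.57]. Speed limits (rad/s): [2.79, 2.79, 3.14, 3.14, 3.14, 3.14].

### API

Orientations are given as [roll, pitch, yaw] about the fixed x, y, z axes, in that order (R = Rz(yaw) Ry(pitch) Rx(roll)).
In Python, from bench import * gives the robot as it stands. The module is installed in compiled form; this text tells all that it offers.
- The arm moves only by the tool servo_tool, never from a script. Its argument "targets" is a list of rows, each a list of 4 numbers: the shift along the tool's x, y, z in cm, then the turn about the tool's z in degrees. A call has 1 to 8 rows; each row is the pose to reach, as a shift and turn from the pose commanded when the call began, along the tool's axes at that moment; what a row does not reach only later rows make up. A row lasts 1/8 s, in which the tool goes at most 62.5 mm and 10.7 degrees, less where a joint would pass 70% of its speed; a pose out of reach is approached as far as the arm can. A call with a gripper value outside its range is refused whole. "claw" is the closure in counts, from 0 (fully open) to 255 (shut), set as the call begins (left out, the last holds). The fingers move at their own pace and stop on an object; the grip force is fixed at half the most. Time passes only in rows, so rows that repeat a pose let the fingers close. It gives the time, the measured TCP pose, the force, the opening and the grip force at its end, in the units of the state.
- get_obs(): the state, without advancing time (a new reading comes with each control period).
- snapshot(name): name is "side" or "top"; returns the picture (400x640x3 uint8, blue, green, red); there is no depth.
- camera_model(name): a dict with "camera_matrix" (3x3 intrinsics, pixels), "camera_from_world" (4x4, takes a point from world to camera coordinates). Camera axes: x right, y up, looking along -z (the intrinsics and any distortion apply to the point x, -y, -z); pixel columns grow to the right and rows downward; lengths in m; the calibration is good to about 2 mm. A picture is of the moment at which its call begins. camera_model takes no time and is no camera call.
- close_job(): hands the job in; it is judged then, once.
The state is a dict: "time": time; "joint_positions": joint angles; "qvel": joint speeds; "joint_torque": joint torques, N m; "tool_pos": TCP position; "ee_rot": TCP orientation; "wrist_force": force on the tool from outside, world axes, zero at the start; "wrist_torque": the same for the moment, N m; "width": finger opening in m; "finger_force": force on a finger pad.
Only numpy, scipy, OpenCV 4.12 (cv2) and the standard library are available. Lean on these libraries where they do the work, as an engineer would, in place of code of your own. Each camera call takes 0.05 s, during which the arm holds its last target. There are 200 camera calls.

## Working session

There is one attempt and no reset: what is moved stays moved. The work goes in short steps, Python scripts to look and compute and a tool call to move; the robot and the scene stay as the last step left them, time stands still between calls to the robot, and variables do not carry over. Pictures are saved under pics/ and viewed, at most 10 in all, crops included, and the job is handed in when it is done.

Besides the shell and the picture viewer there is one more tool, called as name([rows], argument=value, ...), one row to a line, values as JSON. servo_tool: Moves the arm, as the interface text tells. Its arguments: {"type":"object","properties":{"targets":{"type":"array"},"claw":{"type":"number"}},"required":["targets"]}

```bash
mkdir -p pics; python3 - <<'E'
from bench import *
import cv2
for n in ("top","side"):
    cv2.imwrite(f"pics/{n}0.png",snapshot(n)); m=camera_model(n); print(n,m)
o=get_obs();print(o)
E
```

```text
top {'camera_matrix': array([[462.41529917,   0.        , 325.95969583],
       [  0.        , 462.41529917, 199.84260754],
       [  0.        ,   0.        ,   1.        ]]), 'camera_from_world': array([[-7.55391039e-03, -9.99968496e-01, -2.43831581e-03,
        -3.87177114e-04],
       [ 9.97852866e-01, -7.69652579e-03,  6.50416934e-02,
        -5.30413162e-01],
       [-6.50584108e-02, -1.94176130e-03,  9.97879568e-01,
        -1.66902067e+00],
       [ 0.00000000e+00,  0.00000000e+00,  0.00000000e+00,
         1.00000000e+00]])}
side {'camera_matrix': array([[397.79923726,   0.        , 314.29500494],
       [  0.        , 397.79923726, 199.3391117 ],
       [  0.        ,   0.        ,   1.        ]]), 'camera_from_world': array([[-0.9057703 , -0.423762  ,  0.00243601,  0.49929535],
       [ 0.27814407, -0.59016263,  0.75785484, -0.24425668],
       [-0.31971244,  0.68711996,  0.65241866, -1.1024462 ],
       [ 0.        ,  0.        ,  0.        ,  1.        ]])}
{'time': 0.1, 'joint_positions': array([-1.25506267e+00,  8.78722140e-02,  1.37209351e+00, -1.12210533e-05,
        1.68361163e+00, -1.03100958e-01]), 'qvel': array([-0.00118509, -0.00220921, -0.00467148, -0.00080409,  0.00177759,
        0.00041112]), 'joint_torque': array([ 1.89528953e-03, -3.41253090e+01, -3.03301299e+01,  7.18237599e-02,
        3.03916179e-02, -1.00293169e-04]), 'tool_pos': array([ 0.22352775, -0.50201372,  0.21843093]), 'ee_rot': array([-3.13961735e+00, -1.93168963e-04,  4.18833170e-01]), 'wrist_force': array([0.01722071, 0.46476817, 0.00649732]), 'wrist_torque': array([ 0.01945594, -0.04970042,  0.02669266]), 'finger_force': 0.0, 'width': 0.09366727923390558}
```

View pics/top0.png

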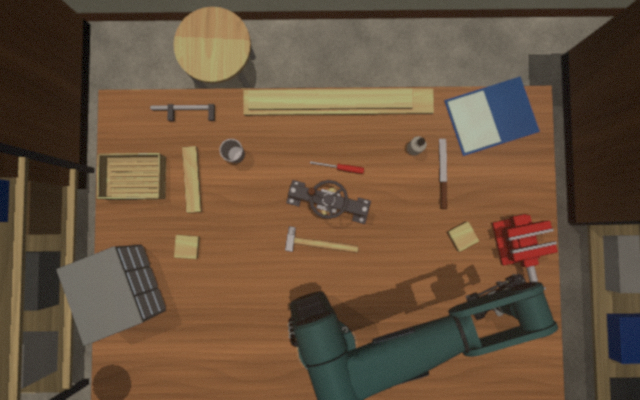

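View pics/side0.png

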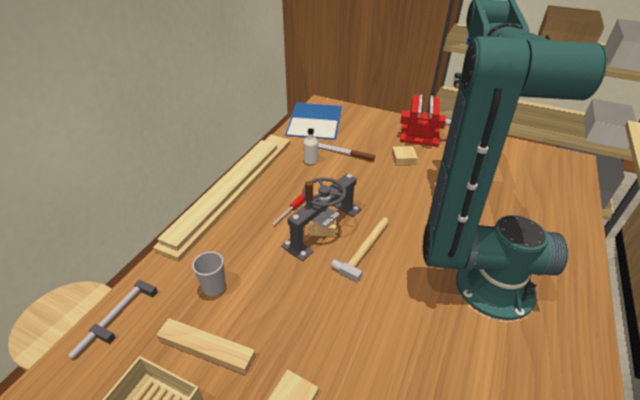

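The top view has the press at about (328,200) and the hammer just below it. In the side view the handle is the dark brown post near (309,193). I'll enlarge both.

```bash
python3 - <<'E'
import cv2,numpy as np
a=cv2.imread("pics/top0.png")[165:235,275:385]; b=cv2.imread("pics/side0.png")[160:265,265:375]
a=cv2.resize(a,None,fx=7,fy=7,interpolation=cv2.INTER_CUBIC); cv2.imwrite("pics/topc.png",a)
cv2.imwrite("pics/sidec.png",cv2.resize(b,None,fx=5.6,fy=5.6,interpolation=cv2.INTER_CUBIC))
E
```

```text
(no output)
```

View pics/topc.png

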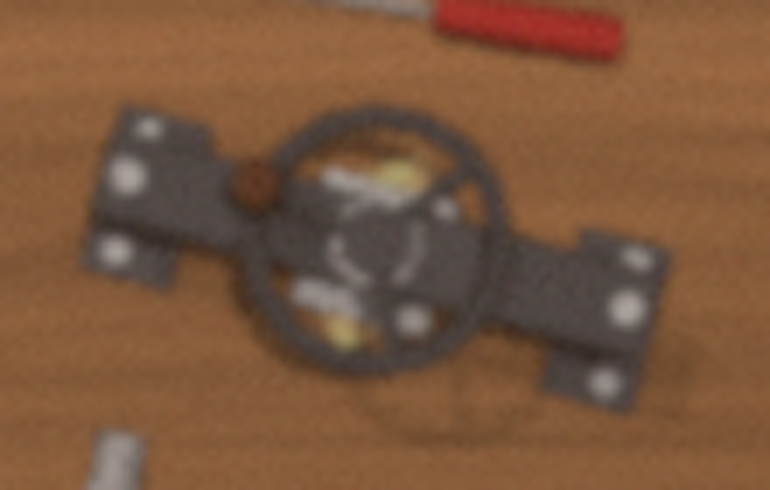

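View pics/sidec.png

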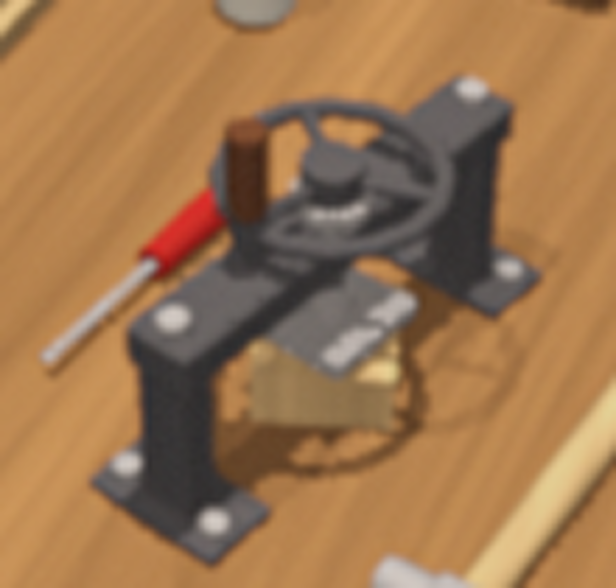

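The top crop puts the hub at (378,243), the handle top at (256,185) and the beam bolts at (127,176) and (627,309). The side crop puts the handle top at (247,130) and the hub top at (333,163). A thick blank lies close under the platen.

```bash
cat > h.py <<'E'
from bench import *
import numpy as np, cv2
def ray(n,uv,z):
    m=camera_model(n);K=m["camera_matrix"];T=m["camera_from_world"]
    d=np.linalg.inv(K)@[*uv,1]; d=np.array([d[0],-d[1],-d[2]]); R=T[:3,:3]
    c=-R.T@T[:3,3]; d=R.T@d; return c+d*(z-c[2])/d[2]
t=lambda x,y:((x+.5)/7-.5+275,(y+.5)/7-.5+165)
s=lambda x,y:((x+.5)/5.6-.5+265,(y+.5)/5.6-.5+160)
E
python3 - <<'E'
from h import *
np.set_printoptions(precision=4,suppress=True)
H=ray("top",t(378,243),.162);P=ray("top",t(256,185),.215)
print("top",H,P,np.linalg.norm((P-H)[:2]))
H2=ray("side",s(333,163),.162);P2=ray("side",s(247,130),.215)
print("side",H2,P2,np.linalg.norm((P2-H2)[:2]))
# rim centre: circle extents outer l,r,t,b
print("rim",ray("top",t(375,242),.152))
a=ray("top",t(127,176),.132);b=ray("top",t(627,309),.132);d=a-b
print(a,b,(a+b)/2,np.linalg.norm(d),"press yaw",np.degrees(np.arctan2(-d[0],d[1])))
d=P-H; print("handle az",np.degrees(np.arctan2(d[1],d[0])))
E
```

```text
top [ 0.5228 -0.0134  0.162 ] [0.5464 0.0427 0.215 ] 0.06093291272420123
side [ 0.5253 -0.0114  0.162 ] [0.549  0.0429 0.215 ] 0.059273865339235794
rim [ 0.5239 -0.012   0.152 ]
[0.5583 0.1082 0.132 ] [ 0.4917 -0.134   0.132 ] [ 0.525  -0.0129  0.132 ] 0.2512005344882588 press yaw -15.370167711794403
handle az 67.13687777158192
```

servo_tool([
  [0,0,-4,0],
  [0,0,-6,0],
  [4.1,-2.9,-6,3],
  [8.2,-5.8,-6,6],
  [12.3,-8.7,-6,9],
  [16.4,-11.6,-6,9],
  [20.5,-14.5,-6,9],
  [24.6,-17.4,-6,9],
], claw=100)

```text
time: 1.1
tool_pos: [0.3781, -0.2419, 0.279]
ee_rot: [-3.141, 0.0, 0.261]
wrist_force: [1.1, 0.4, 0.4]
width: 0.0568
finger_force: 0.0
```

servo_tool([
  [3.4,-3.3,0,0],
  [6.8,-6.6,0,0],
  [10.2,-9.9,0,0],
  [13.6,-13.2,0,0],
  [17.0,-16.5,0,0],
  [20.4,-19.8,0,0],
  [23.8,-23.2,0,0],
  [23.8,-23.2,0,0],
])

```text
time: 2.1
tool_pos: [0.5479, 0.0447, 0.2779]
ee_rot: [-3.14, 0.002, 0.266]
wrist_force: [-0.3, 0.7, 0.2]
width: 0.0574
finger_force: 0.0
```

```bash
python3 - <<'E'
from h import *
print(get_obs()["tool_pos"])
i=snapshot("side")[120:250,240:380]
cv2.imwrite("pics/s1.png",cv2.resize(i,None,fx=4.5,fy=4.5,interpolation=cv2.INTER_CUBIC))
E
```

```text
[0.5479424  0.04471052 0.2779105 ]
```

View pics/s1.png

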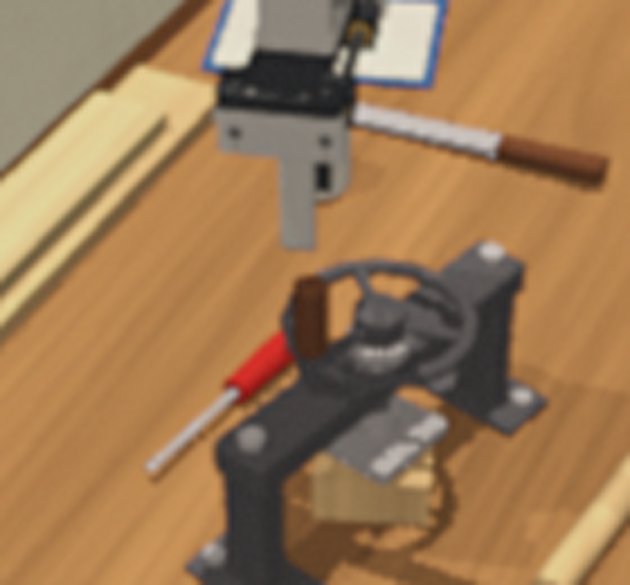

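The fingers sit over the handle, whose top is at (311,283) in the crop. I'll go down and grip it.

servo_tool([
  [0,0,2,0],
  [0,0,4,0],
  [0,0,6,0],
  [0,0,7.5,0],
  [0,0,8.7,0],
  [0,0,8.7,0],
  [0,0,8.7,0],
  [0,0,8.7,0],
])

```text
time: 3.15
tool_pos: [0.548, 0.0422, 0.1935]
ee_rot: [3.141, -0.002, 0.262]
wrist_force: [-0.3, 0.4, 0.0]
width: 0.0572
finger_force: 0.0
```

servo_tool([
  [0,0,0,0],
  [0,0,0,0],
  [0,0,0,0],
  [0,0,0,0],
  [0,0,0,0],
  [0,0,0,0],
], claw=255)

```text
time: 3.9
tool_pos: [0.5476, 0.0428, 0.1925]
ee_rot: [-3.141, -0.001, 0.262]
wrist_force: [1.5, 1.7, 0.2]
width: 0.0235
finger_force: 30.0
```

servo_tool([
  [0.5,0.43,0,0],
  [1.06,1.05,0,0],
  [1.53,1.75,0,0],
  [1.89,2.5,0,0],
  [2.15,3.3,0,0],
  [2.29,4.02,0,0],
  [2.33,4.75,0,0],
  [2.31,5.27,0,0],
])

```text
time: 4.9
tool_pos: [0.5819, -0.0035, 0.1925]
ee_rot: [-3.141, 0.004, 0.261]
wrist_force: [-7.8, -0.8, 3.0]
width: 0.0236
finger_force: 30.0
```

servo_tool([
  [-0.49,1.49,0,0],
  [-1.21,2.88,0,0],
  [-2.27,4.03,0,0],
  [-3.59,4.88,0,0],
  [-5.09,5.35,0,0],
  [-6.65,5.41,0,0],
  [-8.18,5.08,0,0],
  [-9.57,4.35,0,0],
])

```text
time: 5.9
tool_pos: [0.5033, -0.0687, 0.1925]
ee_rot: [-3.14, -0.005, 0.262]
wrist_force: [3.5, 6.0, -0.0]
width: 0.0233
finger_force: 30.0
```

servo_tool([
  [-0.61,-0.49,0,0],
  [-1.16,-1.06,0,0],
  [-1.62,-1.69,0,0],
  [-2.0,-2.38,0,0],
  [-2.28,-3.11,0,0],
  [-2.47,-3.87,0,0],
  [-2.55,-4.65,0,0],
  [-2.54,-5.44,0,0],
])

```text
time: 6.9
tool_pos: [0.4636, -0.0244, 0.1925]
ee_rot: [3.138, 0.001, 0.261]
wrist_force: [5.3, -7.4, -2.9]
width: 0.0231
finger_force: 30.0
```

servo_tool([
  [0.02,-0.2,0,0],
  [0.04,-0.35,0,0],
  [0.07,-0.52,0,0],
  [0.07,-0.52,0,0],
])

```text
time: 7.4
tool_pos: [0.4633, -0.0229, 0.1925]
ee_rot: [3.131, 0.002, 0.258]
wrist_force: [3.5, -11.6, -2.4]
width: 0.0231
finger_force: 30.0
```

servo_tool([
  [0.05,-0.2,0,0],
  [0.1,-0.5,0,0],
  [0.1,-0.5,0,0],
  [0.1,-0.5,0,0],
])

```text
time: 7.9
tool_pos: [0.463, -0.0208, 0.1925]
ee_rot: [3.125, 0.004, 0.256]
wrist_force: [4.7, -19.0, -3.8]
width: 0.0236
finger_force: 30.0
```

```bash
python3 - <<'E'
from h import *
o=get_obs();print(o["tool_pos"],o["wrist_force"],o["joint_positions"])
i=snapshot("side")[120:250,240:380]
cv2.imwrite("pics/s2.png",cv2.resize(i,None,fx=4.5,fy=4.5,interpolation=cv2.INTER_CUBIC))
E
```

```text
[ 0.4630025  -0.0208348   0.19254465] [  4.70301247 -18.99505365  -3.77780587] [-0.1551929  -0.10128383  1.61132581 -0.01671656  1.62837823  1.15852674]
```

View pics/s2.png

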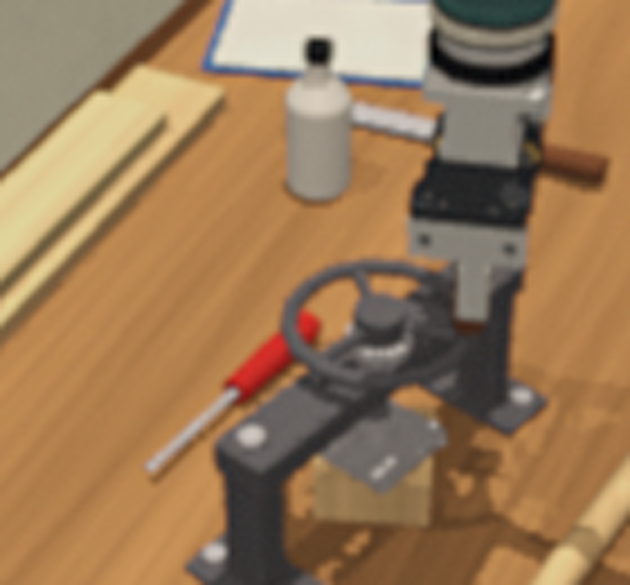

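The platen is flat on the blank, and the stop came at about the predicted angle (-165°). Next, back off two turns, starting with the first 120°.

servo_tool([
  [-0.19,1.54,0,0],
  [0.01,3.09,0,0],
  [0.61,4.54,0,0],
  [1.57,5.78,0,0],
  [2.81,6.74,0,0],
  [4.26,7.34,0,0],
  [5.81,7.54,0,0],
  [7.36,7.34,0,0],
])

```text
time: 8.95
tool_pos: [0.5516, -0.0641, 0.1925]
ee_rot: [-3.138, 0.005, 0.262]
wrist_force: [-5.5, 6.2, 4.3]
width: 0.0237
finger_force: 30.0
```

servo_tool([
  [1.45,-0.6,0,0],
  [2.69,-1.55,0,0],
  [3.64,-2.8,0,0],
  [4.24,-4.24,0,0],
  [4.45,-5.8,0,0],
  [4.24,-7.35,0,0],
  [3.64,-8.8,0,0],
  [2.69,-10.04,0,0],
])

```text
time: 9.95
tool_pos: [0.5528, 0.0402, 0.1925]
ee_rot: [-3.141, -0.002, 0.262]
wrist_force: [1.6, -0.7, 0.2]
width: 0.0233
finger_force: 30.0
```

servo_tool([
  [-1.24,-0.95,0,0],
  [-2.69,-1.55,0,0],
  [-4.24,-1.76,0,0],
  [-5.8,-1.55,0,0],
  [-7.24,-0.95,0,0],
  [-8.49,0,0,0],
  [-9.44,1.24,0,0],
  [-10.04,2.69,0,0],
])

```text
time: 10.95
tool_pos: [0.4623, -0.0148, 0.1925]
ee_rot: [3.141, 0.0, 0.261]
wrist_force: [1.8, 1.3, 0.4]
width: 0.0236
finger_force: 30.0
```

servo_tool([
  [-0.2,1.55,0,0],
  [0,3.11,0,0],
  [0.6,4.55,0,0],
  [1.55,5.8,0,0],
  [2.8,6.75,0,0],
  [4.24,7.35,0,0],
  [5.8,7.55,0,0],
  [7.35,7.35,0,0],
])

```text
time: 11.95
tool_pos: [0.5524, -0.0637, 0.1925]
ee_rot: [-3.137, 0.003, 0.263]
wrist_force: [-6.1, 8.1, 5.3]
width: 0.0232
finger_force: 30.0
```

servo_tool([
  [1.45,-0.6,0,0],
  [2.69,-1.55,0,0],
  [3.64,-2.8,0,0],
  [4.24,-4.24,0,0],
  [4.45,-5.8,0,0],
  [4.24,-7.35,0,0],
  [3.64,-8.8,0,0],
  [2.69,-10.04,0,0],
])

```text
time: 12.95
tool_pos: [0.5528, 0.0401, 0.1925]
ee_rot: [-3.141, -0.002, 0.262]
wrist_force: [0.9, -0.4, 1.7]
width: 0.0235
finger_force: 30.0
```

servo_tool([
  [-1.24,-0.95,0,0],
  [-2.69,-1.55,0,0],
  [-4.24,-1.76,0,0],
  [-5.8,-1.55,0,0],
  [-7.24,-0.95,0,0],
  [-8.49,0,0,0],
  [-9.44,1.24,0,0],
  [-10.04,2.69,0,0],
])

```text
time: 13.95
tool_pos: [0.4623, -0.0148, 0.1925]
ee_rot: [3.141, 0.0, 0.261]
wrist_force: [1.6, 2.0, 1.1]
width: 0.0233
finger_force: 30.0
```

servo_tool([
  [-0.15,0.75,0,0],
  [-0.2,1.5,0,0],
  [-0.2,1.5,0,0],
  [-0.2,1.5,0,0],
  [-0.2,1.5,0,0],
  [-0.2,1.5,0,0],
  [-0.2,1.5,0,0],
  [-0.2,1.5,0,0],
])

```text
time: 14.95
tool_pos: [0.4646, -0.0281, 0.1925]
ee_rot: [3.141, 0.0, 0.262]
wrist_force: [-1.2, -0.8, 3.4]
width: 0.0236
finger_force: 30.0
```

```bash
python3 - <<'E'
from h import *
o=get_obs();print(o["tool_pos"],o["wrist_force"],o["qvel"],o["finger_force"])
d=o["tool_pos"]-[.5235,-.0125,0];print(np.degrees(np.arctan2(d[1],d[0])))
i=snapshot("side")[120:250,240:380]
cv2.imwrite("pics/s3.png",cv2.resize(i,None,fx=4.5,fy=4.5,interpolation=cv2.INTER_CUBIC))
E
```

```text
[ 0.46464396 -0.02806243  0.19247342] [-1.18976117 -0.78579741  3.37670977] [-0.00110921  0.00058661  0.00111962  0.00120223  0.00111579 -0.00121768] 30.000459178554593
-165.18908182460765
```

View pics/s3.png

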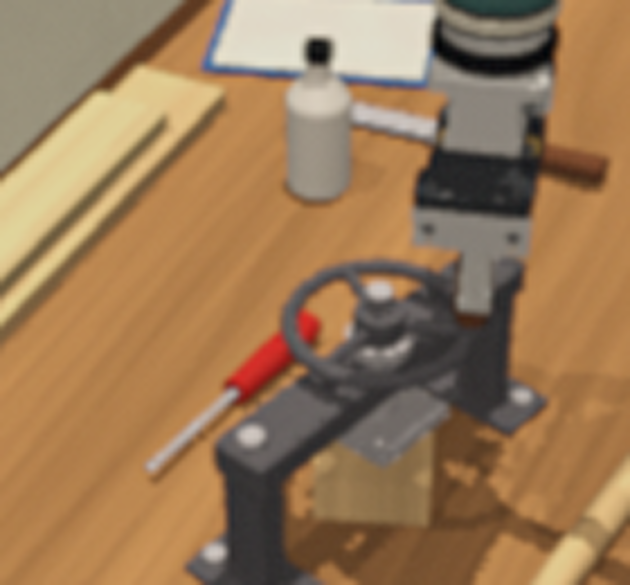

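The platen stands clear of the blank, with the screw end now showing above the hub at (379,292). The handle is still gripped at 30 N, at the stop's azimuth (-165°).

```bash
python3 -c "
from bench import *
print(close_job())"
```

```text
the job is handed in; nothing more can be done
None
```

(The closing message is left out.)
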